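# Store the cutter tin heavy end down

## Task

The pastry cutters in the loose blue tin have all jammed into one end, and you cannot see which. Lift the tin clear of the worktop by the wooden grip of its carrying handle, which sits at mid-length, and see which end sinks: that is the heavy end. Then lay the tin flat between the side rails in the free bay of the sloping wooden rack, next to the green tin already stored there, with its heavy end at the low end of the slope, and let go.

Things in the scene. Friction and masses are not known exactly. Their poses are not given: they have to be found in the camera images.
- tin: Loose blue oblong tin lying flat, a steel cap at each end, both ends alike in looks; 140 mm long (its x), 54 wide (y), 48 high (z), 0.3 to 0.5 kg, one end much heavier. Origin at the centre of its underside, z up. A wire handle, pivoted on both long sides at mid-length 30 mm above the underside (67 mm wide there), stands upright over it. A green tin without handle is fixed in the rack.
- handle_grip (a point): Centre of the wooden grip of the loose tin's handle, 92 mm above the tin's underside with the handle upright, 62 mm from the pivot. The grip is a block 14 mm thick along the tin's length (pinch it this way), 44 mm long along the tin's y, 22 mm high; below it 33 mm of free air to the tin's top. Axes as the tin's when the handle is upright.
- carry_handle (a joint): Angle of the tin's handle about its pivots, rad, stops at -0.35 and 0.35. 0: square to the tin, where a weak spring holds it. When the tin is lifted with the handle held upright, it swings under the handle to a stop, heavy end low: about -0.35 means its +x end has sunk, about +0.35 its -x end. Seen and read while the tin is held.
- bay (a point): Centre of the sloping floor of the rack's free bay, about 50 mm above the worktop. x points up the slope (20 degrees, 0.35 rad, as the handle's swing), -x to the low end; y across; z square to the floor. Bay 74 mm wide between rails 14 mm high, floor 170 mm long; at the low end a lip 22 mm high, 77 mm from this point; upper end open. The fixed wooden rack's other bay holds a green tin, top 125 mm above the worktop.

How it is judged (in metres and radians):
On the way:
1. the tin has been lifted clear of the worktop by its handle (height (world z) of tin above 0.04 m and contact force between the fingers and tin above 0.5 N and distance between the grasp point and handle_grip below 0.03 m), for 0.3 s.
At the end, for the whole second after the job is handed in: The tin lies at rest, right way up, on the floor of the free bay between its rails: centred within 25 mm along and 15 mm across the bay, its underside within 8 mm of the floor, in line with the bay within 10 degrees and flat on the slope within 8 degrees, with its heavy end at the low end (x of tin in the frame of bay between -0.025 and 0.025 m and y of tin in the frame of bay between -0.015 and 0.015 m and z of tin in the frame of bay between -0.008 and 0.008 m and angle between the x axis of tin and the x axis of bay, either way round below 0.175 rad and angle between the z axis of tin and the z axis of bay, either way round below 0.14 rad and angle between tin's own z axis and vertical below 1 rad and angle between tin's own x axis and vertical above 1.75 rad and linear speed of tin below 0.02 m/s and angular speed of tin below 0.2 rad/s); the robot touches nothing.
It fails at once if the loose tin is tipped over (more than about 50 degrees) (angle between tin's own z axis and vertical above 0.9 rad).
It also fails if it takes over 48 s, if anything falls off the work surface, if the arm or the gripper's body presses on something with over 40 N, if the wrist force passes 120 N, or if a joint passes its speed limit or range.

## Robot

A 6-joint arm with a two-finger parallel gripper is mounted at the origin on a cart in front of the work surface, level with it; the furniture and walls round the work are solid. World frame = base frame: x ahead of the robot, y to its left, z up, the work surface at z = 0. Lengths are in m, angles in degrees, forces in N, time in s.
With the tool pointing down it reaches from about 0.35 to 0.875 m from the base axis. Payload 4.2 kg.
Tool frame: the origin (TCP) lies on the centre line of the jaws, within the pads' length; the fingertips stand 25 mm ahead of it and the grasp point (between the pads) lies 6 mm ahead of it; z points along the fingers, y is the line along which they close (so a half turn about z gives the same grasp; the last joint's range is limited). The gripper opens to 87 mm and grips with 3 to 60 N. Pads are 19 mm wide; open, the fingers measure 117 mm over their backs; the gripper's body (75 mm by 190 mm) begins 51 mm behind the grasp point.
Start: joints at [14.817, 22.042, 0.453, 0, -68.411, -14.817], TCP at [0.625, 0, 0.248] pointing down, gripper open.
Joint ranges: [-179.83, 179.83], [-69.29, 118.12], [-61.27, 80.66], [-181.25, 117.63], [-171.15, -9.14], [-177.46, 177.46]. Speed limits (degrees/s): [159.86, 159.86, 180, 180, 180, 180].

## Interface

Orientations are given as a 3x3 rotation matrix whose columns are the frame's x, y, z axes.
In Python, from station import r gives the robot as it stands.
- The arm moves only by the tool move_arm, never from a script. Its argument "series" is a list of rows, each an object with "grip": the opening, from 0 (shut) to 1 (fully open); "xyz": the shift along the tool's x, y, z in mm, a list of three; "angular": the turn, a rotation vector about the tool's x, y, z in rad, a list of three. A call has 1 to 10 rows; each row is the pose to reach, as a shift and turn from the pose commanded when the call began, along the tool's axes at that moment; what a row does not reach only later rows make up. A row lasts 1/10 s, in which the tool goes at most 50 mm and 8.59 degrees, less where a joint would pass 70% of its speed; a pose out of reach is approached as far as the arm can. A call with a gripper value outside its range is refused whole. The fingers move at their own pace and stop on an object; the grip force is fixed at half the most. Time passes only in rows, so rows that repeat a pose let the fingers close. It gives the time, the measured TCP pose, the force, the opening and the grip force at its end, in the units of the state.
- r.sense(): the state, without advancing time (a new reading comes with each control period).
- r.capture(name): name is "scene" or "side" or "wrist"; returns a dict with "img" (384x512x3 uint8, red, green, blue), "camera_matrix" (3x3 intrinsics, pixels), "rvec" (rotation vector, rad) and "tvec" (3), from world to camera coordinates, as OpenCV has them; the wrist camera has in their place "hand_eye" (4x4, takes a point from camera to tool coordinates, whose origin is the TCP and whose axes are the flange's). Camera axes: x right, y down, z forward; pixel columns grow to the right and rows downward; lengths in m; the calibration is good to about 2 mm. The wrist camera is an equidistant fisheye: a pixel r from the principal point sees the ray r / f radians off the axis. A picture is of the moment at which its call begins: read the wrist's pose just before it. There is no depth.
- r.finish_job(): hands the job in; it is judged then, once.
The state is a dict: "time_s": time; "joints": joint angles; "joint_velocities": joint speeds; "effort": joint torques, N m; "tcp_pos": TCP position; "ee_rot": TCP orientation; "wrist_force": force on the tool from outside, world axes, zero at the start; "moment": the same for the moment, N m; "gripper_width": opening from 0.0 (shut) to 1.0 (fully open); "gripper_force": force on a finger pad.
Only numpy, scipy, OpenCV 4.12 (cv2) and the standard library are available. Lean on these libraries where they do the work, as an engineer would, in place of code of your own. Each camera call takes 0.05 s, during which the arm holds its last target. There are 200 camera calls.

## Working session

There is one attempt and no reset: what is moved stays moved. The work goes in short steps, Python scripts to look and compute and a tool call to move; the robot and the scene stay as the last step left them, time stands still between calls to the robot, and variables do not carry over. Pictures are saved under pics/ and viewed, at most 10 in all, crops included, and the job is handed in when it is done.

Besides the shell and the picture viewer there is one more tool, called after "Emit:" as a command line: name --argument value ..., lists and objects as JSON in quotes. move_arm: Moves the arm, as the interface text tells. Its arguments: {"type":"object","properties":{"series":{"type":"array"}},"required":["series"]}

```bash
mkdir -p pics; ls
python3 - <<'E'
from station import r
import cv2,numpy as np
s=r.sense();print(s['time_s'],s['tcp_pos'],s['ee_rot'])
for n in("scene","side","wrist"):
    c=r.capture(n);cv2.imwrite(f"pics/{n}0.png",c["img"][:,:,::-1]);np.save(f"{n}0.npy",{k:v for k,v in c.items()},allow_pickle=True)
    print({k:np.round(v,3).tolist() for k,v in c.items() if k!="img"})
a=[cv2.imread(f"pics/{n}0.png") for n in("scene","side")]
E
```

```text
pics
0.0 [6.24450105e-01 1.84432764e-05 2.46453188e-01] [[-1.81285403e-04 -9.99997538e-01 -2.21177857e-03]
 [-9.99999978e-01  1.81518987e-04 -1.05408728e-04]
 [ 1.05809949e-04  2.21175941e-03 -9.99997548e-01]]
{'camera_matrix': [[434.333, 0.0, 251.326], [0.0, 434.333, 196.656], [0.0, 0.0, 1.0]], 'rvec': [2.2, -0.635, 0.306], 'tvec': [-0.387, 0.227, 0.863]}
{'camera_matrix': [[405.143, 0.0, 249.647], [0.0, 405.143, 189.616], [0.0, 0.0, 1.0]], 'rvec': [2.017, -0.636, 0.365], 'tvec': [-0.367, 0.209, 0.676]}
{'camera_matrix': [[297.319, 0.0, 254.139], [0.0, 297.319, 189.039], [0.0, 0.0, 1.0]], 'hand_eye': [[-0.0, -0.966, -0.26, 0.071], [1.0, -0.001, 0.0, 0.0], [-0.0, -0.26, 0.966, -0.137], [0.0, 0.0, 0.0, 1.0]]}
```

View pics/scene0.png

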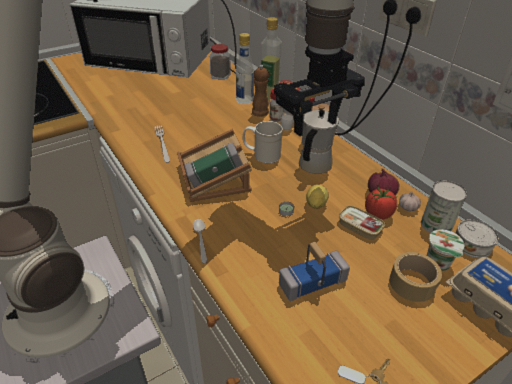

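View pics/side0.png

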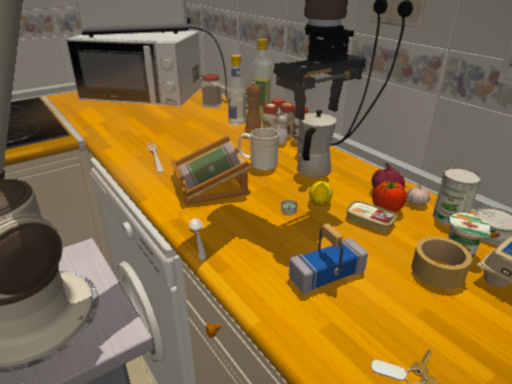

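View pics/wrist0.png

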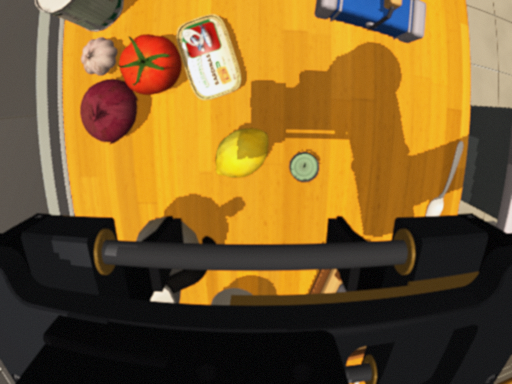

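The tin lies near (315,275) in scene and (328,263) in side. The rack is near (215,168) in scene. I'll make one enlarged composite to pick points from.

Run:
```python
import cv2,numpy as np
def cr(n,x,y):
    i=cv2.imread(f"pics/{n}0.png")[y:y+75,x:x+100]
    i=cv2.resize(i,(400,300),interpolation=cv2.INTER_CUBIC)
    for k in range(0,100,10):
        cv2.line(i,(k*4,0),(k*4,6 if k%50 else 14),(0,0,255),1)
        if k%20==0: cv2.putText(i,str(x+k),(k*4,20),0,.35,(0,0,255),1)
    for k in range(0,75,10):
        cv2.line(i,(0,k*4),(6,k*4),(0,0,255),1)
        if k%20==0:cv2.putText(i,str(y+k),(8,k*4+4),0,.35,(0,0,255),1)
    return i
a=np.vstack([np.hstack([cr("scene",265,235),cr("scene",170,130)]),np.hstack([cr("side",278,222),cr("side",163,132)])])
cv2.imwrite("pics/comp.png",a)
```

```text
(no output)
```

View pics/comp.png

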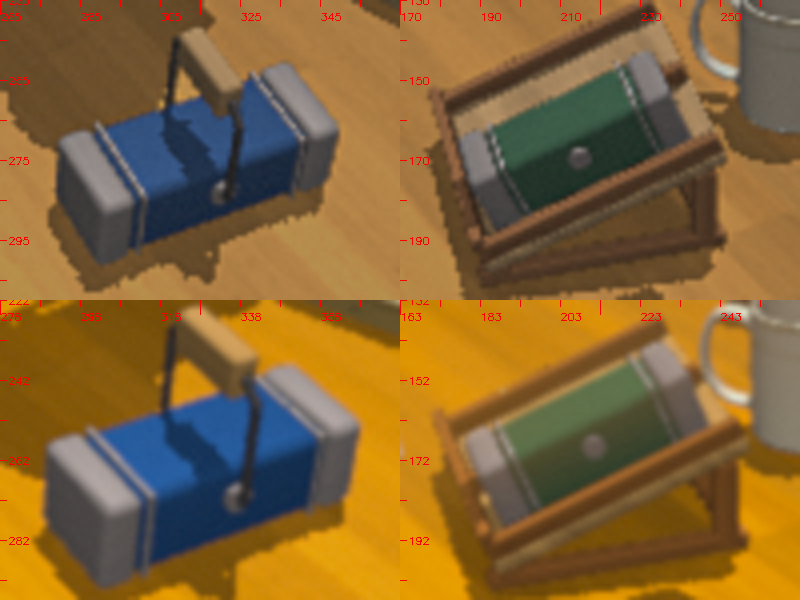

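The composite shows the blue tin with its handle across mid-length. In the rack the green tin fills the near bay, the free bay is the far one, and the low lip is at left. Fitting poses from the corner pixels.

```bash
cat > h.py <<'E'
import numpy as np,cv2
from scipy.optimize import least_squares
from scipy.spatial.transform import Rotation as R
C={n:np.load(f"{n}0.npy",allow_pickle=True).item() for n in("scene","side","wrist")}
def proj(n,P):
    c=C[n];return cv2.projectPoints(np.atleast_2d(np.float64(P)),c["rvec"],c["tvec"],c["camera_matrix"],None)[0][:,0]
E
python3 - <<'E'
from h import *
for n in("scene","side"):
    print(n,-R.from_rotvec(C[n]["rvec"]).as_matrix().T@C[n]["tvec"])
L=np.array([[-70,-27,0],[-70,27,48],[-70,-27,48],[70,-27,48],[70,27,48],[70,-27,0],[0,0,92]])/1e3
px={"scene":[(290.75,300.5),(280.5,269.25),(290.7,286.7),(348.7,267.5),(337.5,251.5),(346,281),(317.5,252.5)],
"side":[(303.7,293.2),(290.5,257),(304,272),(367.5,254),(355.5,239),(363.5,275.7),(331.5,239.5)]}
def f(p):
    W=L@R.from_euler('z',p[2]).as_matrix().T+[p[0],p[1],0]
    return np.hstack([(proj(n,W)-px[n]).ravel() for n in px])
best=min((least_squares(f,[.5,-.2,a],loss='soft_l1') for a in np.arange(0,6.2,.7)),key=lambda s:s.cost)
print("tin",best.x,np.degrees(best.x[2]),np.abs(best.fun).max())
rk={"scene":[(179.25,154.25),(231.25,132.5),(190,191),(250,167.5)],"side":[(173,160.75),(228,138.25),(185.5,192),(249.25,163.25)]}
names=["farlow","farhigh","nearlow","nearhigh"];T=[]
for i in range(4):
    s=least_squares(lambda P:np.hstack([(proj(n,P)-rk[n][i]).ravel() for n in rk]),[.6,.2,.08]);T.append(s.x);print(names[i],s.x.round(4),s.fun.round(1))
T=np.array(T)
for a,b in((0,1),(2,3),(0,2),(1,3)):print(a,b,T[b]-T[a],np.linalg.norm(T[b]-T[a]))
# constrained rack fit: rail top corners; rail top 14 above floor, +-85, widths half-known (t)
def g(p):
    x,y,z,yaw,t=p
    Rm=R.from_euler('z',yaw).as_matrix()@R.from_euler('y',-np.radians(20)).as_matrix()
    yo=-.037-.074-2*t   # green bay on -y side (or +y via yaw)
    return x,y,z,Rm,yo,t
out=[]
for sg in(1,-1):
  def h(p):
    x,y,z,yaw,t=p;Rm=g(p)[3]
    far,near=sg*(.037+t),-sg*(.111+2*t)
    Q=np.array([[-.085,far,.014],[.085,far,.014],[-.085,near,.014],[.085,near,.014]])@Rm.T+[x,y,z]
    return np.hstack([np.hstack([(proj(n,Q)-rk[n]).ravel() for n in rk]),(z-.05)/.002,(t-.008)/.003])
  for a in np.arange(0,6.2,.7):
    s=least_squares(h,[.55,.2,.05,a,.008],loss='soft_l1');out.append((s.cost,sg,s.x.round(4),np.degrees(s.x[3])%360,s.fun.round(1)))
for o in sorted(out,key=lambda o:o[0])[:3]:print(o)
E
```

```text
scene [ 0.04626677 -0.63752544  0.73274847]
side [ 0.02570066 -0.60536118  0.5178184 ]
tin [ 0.47619741 -0.21417245  6.09448581] 349.18831520847743 4.647514623740676
farlow [0.4132 0.3025 0.0495] [-0.3 -0.   0.3  0. ]
farhigh [0.5602 0.2645 0.0912] [ 0.4  0.1 -0.4 -0.1]
nearlow [0.3744 0.1586 0.0356] [-0.2 -0.   0.1  0. ]
nearhigh [0.5082 0.0874 0.1018] [-0.1 -0.   0.1  0. ]
0 1 [ 0.14701566 -0.03802797  0.04167384] 0.15746885118646006
2 3 [ 0.13388126 -0.07127856  0.06616446] 0.1654767744238997
0 2 [-0.03883526 -0.143899   -0.01386226] 0.1496905554047513
1 3 [-0.05196965 -0.1771496   0.01062836] 0.18492102695338727
(np.float64(13.624684408775519), 1, array([ 0.489 ,  0.2561,  0.0487, -0.2889,  0.0089]), np.float64(343.445773547184), array([-0.5,  0.3,  2.1, -3.5, -0.9,  1.7,  0.2, -3.3,  0. ,  2. ,  1.1,
       -2.7, -0.6,  1.8, -0.1, -1.2, -0.7,  0.3]))
(np.float64(13.624684408775632), 1, array([ 0.489 ,  0.2561,  0.0487, -0.2889,  0.0089]), np.float64(343.44577319934155), array([-0.5,  0.3,  2.1, -3.5, -0.9,  1.7,  0.2, -3.3,  0. ,  2. ,  1.1,
       -2.7, -0.6,  1.8, -0.1, -1.2, -0.7,  0.3]))
(np.float64(13.624684408780256), 1, array([ 0.489 ,  0.2561,  0.0487, -0.2889,  0.0089]), np.float64(343.445773721915), array([-0.5,  0.3,  2.1, -3.5, -0.9,  1.7,  0.2, -3.3,  0. ,  2. ,  1.1,
       -2.7, -0.6,  1.8, -0.1, -1.2, -0.7,  0.3]))
```

```bash
cat >> h.py <<'E'
def go(s,pos,yaw,flip=False):
    "shift (mm, tool axes) and turn (rad) to stand at pos pointing down, tool y = -(heading yaw deg), flipped on demand"
    a=np.radians(yaw+(180 if flip else 0));y=-np.array([np.cos(a),np.sin(a),0]);z=np.array([0,0,-1.]);T=np.c_[np.cross(y,z),y,z]
    M=np.array(s["ee_rot"]);print("xyz",(M.T@(np.array(pos)-s["tcp_pos"])*1e3).round(1),"ang",R.from_matrix(M.T@T).as_rotvec().round(3))
E
python3 - <<'E'
from h import *;from station import r
go(r.sense(),[.476,-.214,.2],-10.8)
E
```

```text
xyz [214.  148.5  47. ] ang [ 0.002 -0.     0.188]
```

Emit:
move_arm --series '[{"grip": 1, "xyz": [36, 25, 8], "angular": [0, 0, 0.05]}, {"grip": 1, "xyz": [72, 50, 16], "angular": [0, 0, 0.1]}, {"grip": 1, "xyz": [107, 74, 24], "angular": [0, 0, 0.15]}, {"grip": 1, "xyz": [143, 99, 31], "angular": [0, 0, 0.188]}, {"grip": 1, "xyz": [178, 124, 39], "angular": [0, 0, 0.188]}, {"grip": 1, "xyz": [205, 142, 45], "angular": [0, 0, 0.188]}, {"grip": 1, "xyz": [214, 148.5, 47], "angular": [0, 0, 0.188]}, {"grip": 1, "xyz": [214, 148.5, 47], "angular": [0, 0, 0.188]}, {"grip": 1, "xyz": [214, 148.5, 47], "angular": [0, 0, 0.188]}]'

```text
time_s: 1.05
tcp_pos: [0.4773, -0.2137, 0.2008]
ee_rot: [[-0.187, -0.982, 0.001], [-0.982, 0.187, -0.0], [0.0, -0.001, -1.0]]
wrist_force: [0.1, 0.3, 0.5]
gripper_width: 0.998
gripper_force: 0.0
```

```bash
cat >> h.py <<'E'
def wproj(s,P):
    "world points -> wrist pixels"
    c=C["wrist"];E=c["hand_eye"];K=c["camera_matrix"]
    T=(np.atleast_2d(P)-s["tcp_pos"])@np.array(s["ee_rot"]);q=(T-E[:3,3])@E[:3,:3]
    rr=np.hypot(q[:,0],q[:,1]);th=np.arctan2(rr,q[:,2]);return K[:2,2]+K[0,0]*th[:,None]*q[:,:2]/np.maximum(rr,1e-9)[:,None]
E
python3 - <<'E'
from h import *;from station import r
import pickle
s=r.sense();print(s["time_s"],s["tcp_pos"],s["joints"]);pickle.dump(s,open("s1.pkl","wb"))
im=r.capture("wrist")["img"][:,:,::-1].copy();cv2.imwrite("pics/w1raw.png",im)
L=np.array([[-70,-27,48],[-70,27,48],[70,27,48],[70,-27,48],[0,-22,103],[0,22,103]])/1e3
W=L@R.from_euler('z',-10.8,degrees=True).as_matrix().T+[.476,-.214,0]
for p in wproj(s,W):print(p.round(1));cv2.circle(im,tuple(int(v) for v in p),3,(0,0,255),1)
cv2.imwrite("pics/w1.png",im)
E
```

```text
1.05 [ 0.4772849  -0.21365571  0.2007996 ] [-6.31900348e+00  1.44623503e+01 -1.78316664e+01  6.20958180e-03
 -5.76537747e+01 -4.43946050e+00]
[325.2 156. ]
[322.2 207.3]
[188.1 207.3]
[185.3 155.9]
[255.5 171.7]
[255.4 222.8]
```

View pics/w1.png

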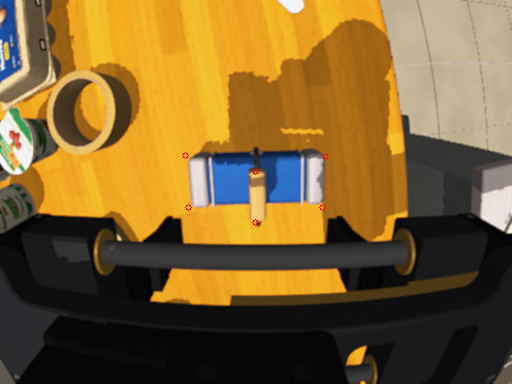

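The blue tin's top spans pixels (190–325, 155–207) and the grip is centred near (258,198), so the fit is good to about 2 mm. Descending to grasp.

Emit:
move_arm --series '[{"grip": 1, "xyz": [0, 2, 35], "angular": [0, 0, 0]}, {"grip": 1, "xyz": [0, 2, 70], "angular": [0, 0, 0]}, {"grip": 1, "xyz": [0, 2, 95], "angular": [0, 0, 0]}, {"grip": 1, "xyz": [0, 2, 103], "angular": [0, 0, 0]}, {"grip": 0.6, "xyz": [0, 2, 103], "angular": [0, 0, 0]}, {"grip": 0.3, "xyz": [0, 2, 103], "angular": [0, 0, 0]}, {"grip": 0, "xyz": [0, 2, 103], "angular": [0, 0, 0]}, {"grip": 0, "xyz": [0, 2, 103], "angular": [0, 0, 0]}, {"grip": 0, "xyz": [0, 2, 103], "angular": [0, 0, 0]}, {"grip": 0, "xyz": [0, 2, 103], "angular": [0, 0, 0]}]'

```text
time_s: 2.1
tcp_pos: [0.4747, -0.2137, 0.0981]
ee_rot: [[-0.187, -0.982, 0.001], [-0.982, 0.187, -0.0], [-0.0, -0.001, -1.0]]
wrist_force: [-0.0, 0.5, 0.6]
gripper_width: 0.54
gripper_force: 0.0
```

Emit:
move_arm --series '[{"grip": 0, "xyz": [0, 0, 0], "angular": [0, 0, 0]}, {"grip": 0, "xyz": [0, 0, 0], "angular": [0, 0, 0]}, {"grip": 0, "xyz": [0, 0, 0], "angular": [0, 0, 0]}]'

```text
time_s: 2.4
tcp_pos: [0.4745, -0.2136, 0.0975]
ee_rot: [[-0.187, -0.982, -0.0], [-0.982, 0.187, 0.0], [-0.0, 0.0, -1.0]]
wrist_force: [0.4, 0.1, -0.2]
gripper_width: 0.263
gripper_force: 0.0
```

Emit:
move_arm --series '[{"grip": 0, "xyz": [0, 0, 0], "angular": [0, 0, 0]}, {"grip": 0, "xyz": [0, 0, 0], "angular": [0, 0, 0]}, {"grip": 0, "xyz": [0, 0, 0], "angular": [0, 0, 0]}, {"grip": 0, "xyz": [0, 0, 0], "angular": [0, 0, 0]}, {"grip": 0, "xyz": [0, 0, 0], "angular": [0, 0, 0]}]'

```text
time_s: 2.9
tcp_pos: [0.4745, -0.2136, 0.0975]
ee_rot: [[-0.187, -0.982, -0.0], [-0.982, 0.187, 0.0], [-0.0, 0.0, -1.0]]
wrist_force: [-0.2, -0.4, -0.3]
gripper_width: 0.154
gripper_force: 30.0
```

Emit:
move_arm --series '[{"grip": 0, "xyz": [0, 0, -20], "angular": [0, 0, 0]}, {"grip": 0, "xyz": [0, 0, -40], "angular": [0, 0, 0]}, {"grip": 0, "xyz": [0, 0, -60], "angular": [0, 0, 0]}, {"grip": 0, "xyz": [0, 0, -80], "angular": [0, 0, 0]}, {"grip": 0, "xyz": [0, 0, -100], "angular": [0, 0, 0]}, {"grip": 0, "xyz": [0, 0, -120], "angular": [0, 0, 0]}, {"grip": 0, "xyz": [0, 0, -120], "angular": [0, 0, 0]}, {"grip": 0, "xyz": [0, 0, -120], "angular": [0, 0, 0]}, {"grip": 0, "xyz": [0, 0, -120], "angular": [0, 0, 0]}, {"grip": 0, "xyz": [0, 0, -120], "angular": [0, 0, 0]}]'

```text
time_s: 3.9
tcp_pos: [0.4738, -0.2134, 0.216]
ee_rot: [[-0.187, -0.982, -0.003], [-0.982, 0.187, 0.001], [-0.0, 0.003, -1.0]]
wrist_force: [0.1, -0.2, -2.5]
gripper_width: 0.157
gripper_force: 30.0
```

Run:
```python
from h import *;from station import r
s=r.sense();print(s["time_s"],s["tcp_pos"],s["wrist_force"],s["moment"],s["gripper_width"],s["gripper_force"])
a=r.capture("side")["img"][:,:,::-1];b=r.capture("wrist")["img"][:,:,::-1]
x,y=proj("side",s["tcp_pos"])[0].astype(int)
a=cv2.resize(a[max(y-75,0):max(y-75,0)+150,x-100:x+100],(400,300),interpolation=cv2.INTER_CUBIC);b=cv2.resize(b,(400,300))
cv2.imwrite("pics/lift.png",np.hstack([a,b]))
```

```text
3.9 [ 0.47375181 -0.21341045  0.21599779] [ 0.14637467 -0.19919756 -2.4546265 ] [ 0.03771645 -0.0325522   0.00557165] 0.15716729814006136 29.998989449813962
```

View pics/lift.png

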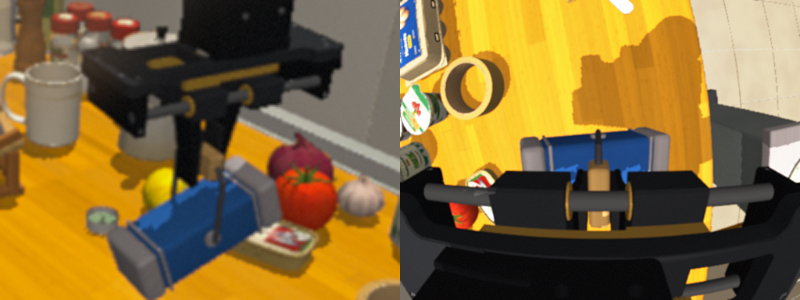

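The left (robot-side) end looks lower. I'll check this numerically against both tilt hypotheses, using the picked corners: left-front-top crop (135,262), right-front-top crop (280,190), side view.

Run:
```python
from h import *;from station import r
s=r.sense();x,y=proj("side",s["tcp_pos"])[0].astype(int);o=np.array([x-100,max(y-75,0)])
g=s["tcp_pos"]-np.array([0,0,.006])
for t in(20,-20):  # t>0: +x end sinks
    L=np.array([[-70,-27,18],[70,-27,18],[-70,-27,-30],[70,27,18]])/1e3
    W=L@(R.from_euler('z',-10.8,degrees=True)*R.from_euler('y',t,degrees=True)).as_matrix().T+g-[0,0,.062]
    print(t,((proj("side",W)-o)*2).round(0).tolist())
# bay above-pose; grip over the tin centre line: tin origin -> grip when tilted 20 (low end -x)
b=np.array([.489,.256,.049]);yaw=-16.6
Rb=(R.from_euler('z',yaw,degrees=True)*R.from_euler('y',-20,degrees=True)).as_matrix()
tcp=b+Rb@[0,0,.030]+np.array([0,0,.062+.006]);print("final tcp",tcp)
go(s,tcp*[1,1,0]+[0,0,.30],yaw)
```

```text
20 [[154.0, 212.0], [281.0, 226.0], [132.0, 265.0], [242.0, 196.0]]
-20 [[136.0, 266.0], [278.0, 180.0], [149.0, 306.0], [237.0, 152.0]]
final tcp [0.47916703 0.25893134 0.14519078]
xyz [-465.    83.5  -83.3] ang [ 0.002 -0.     0.102]
```

The -20° hypothesis matches, so the robot-side end is heavy and must go to the low, robot-side end of the bay with no flip. Carrying it past the bay so the wrist camera can see the bay.

Emit:
move_arm --series '[{"grip": 0, "xyz": [-15, 3, -25], "angular": [0, 0, 0]}, {"grip": 0, "xyz": [-45, 8, -55], "angular": [0, 0, 0]}, {"grip": 0, "xyz": [-85, 15, -80], "angular": [0, 0, 0]}, {"grip": 0, "xyz": [-125, 22, -85], "angular": [0, 0, 0]}, {"grip": 0, "xyz": [-165, 30, -85], "angular": [0, 0, 0]}, {"grip": 0, "xyz": [-205, 37, -85], "angular": [0, 0, 0]}, {"grip": 0, "xyz": [-245, 44, -85], "angular": [0, 0, 0]}, {"grip": 0, "xyz": [-285, 51, -85], "angular": [0, 0, 0]}, {"grip": 0, "xyz": [-325, 58, -85], "angular": [0, 0, 0]}, {"grip": 0, "xyz": [-365, 66, -85], "angular": [0, 0, 0]}]'

```text
time_s: 5.0
tcp_pos: [0.4775, 0.1589, 0.3022]
ee_rot: [[-0.187, -0.982, -0.0], [-0.982, 0.187, -0.0], [0.0, 0.0, -1.0]]
wrist_force: [0.4, 0.5, -2.6]
gripper_width: 0.156
gripper_force: 30.0
```

Emit:
move_arm --series '[{"grip": 0, "xyz": [-40, 7, 0], "angular": [0, 0, 0.02]}, {"grip": 0, "xyz": [-80, 14, 0], "angular": [0, 0, 0.04]}, {"grip": 0, "xyz": [-120, 22, 0], "angular": [0, 0, 0.06]}, {"grip": 0, "xyz": [-160, 29, 0], "angular": [0, 0, 0.08]}, {"grip": 0, "xyz": [-195, 36, 0], "angular": [0, 0, 0.1]}, {"grip": 0, "xyz": [-215, 39, 0], "angular": [0, 0, 0.1]}, {"grip": 0, "xyz": [-219, 40, 0], "angular": [0, 0, 0.1]}, {"grip": 0, "xyz": [-219, 40, 0], "angular": [0, 0, 0.1]}, {"grip": 0, "xyz": [-219, 40, 0], "angular": [0, 0, 0.1]}, {"grip": 0, "xyz": [-219, 40, 0], "angular": [0, 0, 0.1]}]'

```text
time_s: 6.0
tcp_pos: [0.4796, 0.3788, 0.3028]
ee_rot: [[-0.285, -0.959, -0.0], [-0.959, 0.285, -0.0], [0.0, -0.0, -1.0]]
wrist_force: [0.5, -0.8, -3.8]
gripper_width: 0.16
gripper_force: 30.0
```

Run:
```python
from h import *;from station import r
import pickle
s=r.sense();print(s["time_s"],s["tcp_pos"],s["wrist_force"],s["gripper_force"],s["joints"]);pickle.dump(s,open("s2.pkl","wb"))
im=r.capture("wrist")["img"][:,:,::-1].copy();cv2.imwrite("pics/w2raw.png",im)
Rb=(R.from_euler('z',-16.6,degrees=True)*R.from_euler('y',-20,degrees=True)).as_matrix()
L=np.array([[-77,-37,0],[-77,37,0],[85,37,0],[85,-37,0],[0,0,0],[-85,46,14],[85,46,14],[-85,-129,14],[85,-129,14]])/1e3
P=wproj(s,L@Rb.T+[.489,.256,.049]);print(P.round(1).tolist())
for p in P:cv2.circle(im,tuple(int(v) for v in p),2,(0,0,255),1)
im=cv2.resize(im,(768,576),interpolation=cv2.INTER_CUBIC)
cv2.imwrite("pics/w2.png",im)
```

```text
6.0 [0.4796179  0.37883247 0.30278115] [ 0.54443237 -0.82196153 -3.79153953] 29.999209782108665 [ 5.34623989e+01  1.88988109e+01  3.66733787e+00  3.97571800e-03
 -7.47758901e+01 -7.00234902e+01]
[[274.4, 54.2], [274.4, 106.2], [154.4, 108.4], [154.2, 50.6], [219.9, 78.1], [283.9, 112.8], [154.8, 115.6], [283.3, -8.1], [157.5, -19.2]]
```

View pics/w2.png

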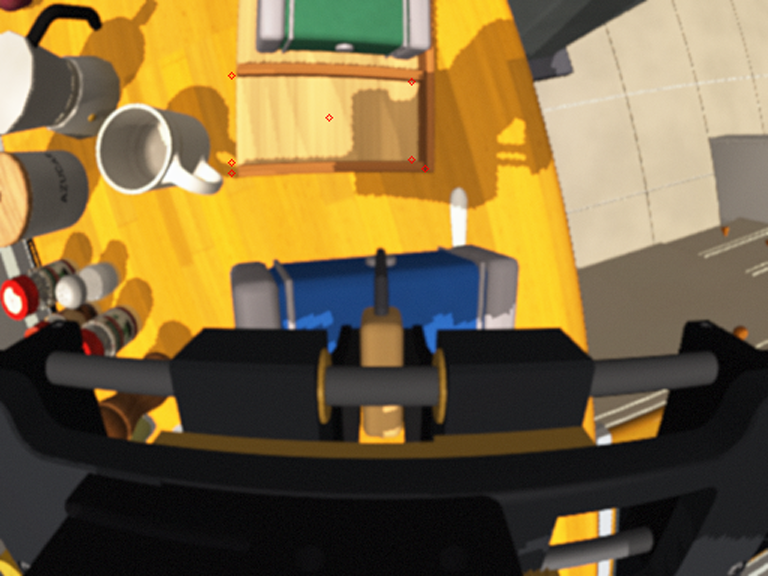

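The free bay is visible at zoomed px (238–419, 77–163). Compared with my prediction, the rack lies about 6 px (5.5 mm) further towards its low end and about 1 mm in +y. Correcting for that.

Run:
```python
from h import *;from station import r
b=np.array([.484,.2586,.050]);yaw=-16.6
Rb=(R.from_euler('z',yaw,degrees=True)*R.from_euler('y',-20,degrees=True)).as_matrix()
tcp=b+Rb@[.002,0,.030]+np.array([0,0,.068]);print("final tcp",tcp)
go(r.sense(),tcp+[0,0,.04],yaw)
```

```text
final tcp [0.47596809 0.26099442 0.14687482]
xyz [114.1 -30.1 116. ] ang [-0.     0.     0.001]
```

Emit:
move_arm --series '[{"grip": 0, "xyz": [30, -8, 0], "angular": [0, 0, 0]}, {"grip": 0, "xyz": [65, -17, 0], "angular": [0, 0, 0]}, {"grip": 0, "xyz": [95, -25, 10], "angular": [0, 0, 0]}, {"grip": 0, "xyz": [110, -29, 35], "angular": [0, 0, 0]}, {"grip": 0, "xyz": [114, -30, 65], "angular": [0, 0, 0]}, {"grip": 0, "xyz": [114, -30, 95], "angular": [0, 0, 0]}, {"grip": 0, "xyz": [114, -30, 110], "angular": [0, 0, 0]}, {"grip": 0, "xyz": [114, -30, 116], "angular": [0, 0, 0]}, {"grip": 0, "xyz": [114, -30, 116], "angular": [0, 0, 0]}, {"grip": 0, "xyz": [114, -30, 116], "angular": [0, 0, 0]}]'

```text
time_s: 7.05
tcp_pos: [0.4767, 0.2624, 0.1879]
ee_rot: [[-0.284, -0.959, 0.002], [-0.959, 0.284, 0.001], [-0.002, -0.002, -1.0]]
wrist_force: [0.6, -0.0, -3.0]
gripper_width: 0.159
gripper_force: 30.0
```

Run:
```python
from h import *;from station import r
s=r.sense();print(s["tcp_pos"],s["wrist_force"])
a=r.capture("scene")["img"][:,:,::-1];b=r.capture("side")["img"][:,:,::-1]
f=lambda n,i:cv2.resize(i[(p:=proj(n,[.48,.23,.09])[0].astype(int))[1]-60:p[1]+60,p[0]-80:p[0]+80],(400,300),interpolation=cv2.INTER_CUBIC)
cv2.imwrite("pics/above.png",np.hstack([f("scene",a),f("side",b)]))
```

```text
[0.47665551 0.26242526 0.18786679] [ 0.61768781 -0.01574944 -3.04109683]
```

View pics/above.png

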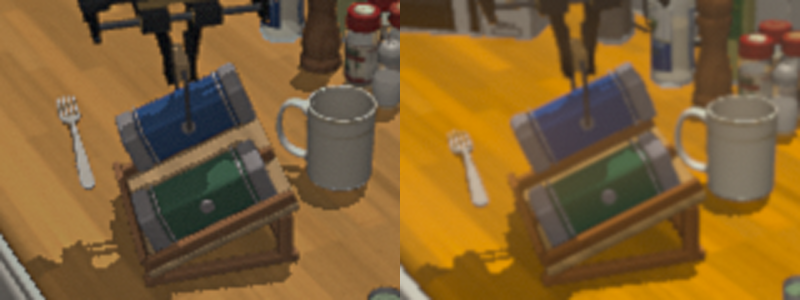

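The tin hangs parallel to the green tin, over the far bay, with its heavy end at the low side. Lowering.

Emit:
move_arm --series '[{"grip": 0, "xyz": [1, 0, 12], "angular": [0, 0, 0]}, {"grip": 0, "xyz": [1, 0, 22], "angular": [0, 0, 0]}, {"grip": 0, "xyz": [1, 0, 30], "angular": [0, 0, 0]}, {"grip": 0, "xyz": [1, 0, 35], "angular": [0, 0, 0]}, {"grip": 0, "xyz": [1, 0, 37], "angular": [0, 0, 0]}, {"grip": 0, "xyz": [1, 0, 37], "angular": [0, 0, 0]}, {"grip": 0, "xyz": [1, 0, 37], "angular": [0, 0, 0]}]'

```text
time_s: 7.85
tcp_pos: [0.4759, 0.2613, 0.1498]
ee_rot: [[-0.284, -0.959, 0.001], [-0.959, 0.284, 0.0], [-0.0, -0.0, -1.0]]
wrist_force: [0.2, 0.2, -4.0]
gripper_width: 0.155
gripper_force: 30.0
```

Emit:
move_arm --series '[{"grip": 0, "xyz": [0, 0, 2], "angular": [0, 0, 0]}, {"grip": 0, "xyz": [0, 0, 3], "angular": [0, 0, 0]}, {"grip": 0, "xyz": [0, 0, 3], "angular": [0, 0, 0]}]'

```text
time_s: 8.15
tcp_pos: [0.4755, 0.2611, 0.1465]
ee_rot: [[-0.284, -0.959, -0.0], [-0.959, 0.284, -0.0], [0.0, 0.0, -1.0]]
wrist_force: [-0.3, 0.3, -2.9]
gripper_width: 0.156
gripper_force: 30.0
```

Emit:
move_arm --series '[{"grip": 0, "xyz": [0, 0, 1], "angular": [0, 0, 0]}, {"grip": 0, "xyz": [0, 0, 2], "angular": [0, 0, 0]}, {"grip": 0, "xyz": [0, 0, 2], "angular": [0, 0, 0]}]'

```text
time_s: 8.45
tcp_pos: [0.476, 0.2617, 0.1458]
ee_rot: [[-0.284, -0.959, 0.002], [-0.959, 0.284, 0.001], [-0.001, -0.001, -1.0]]
wrist_force: [-2.6, 0.9, 4.0]
gripper_width: 0.157
gripper_force: 30.0
```

Contact: the reaction (-2.6, 0.9, +7 N) is along the floor normal, so the tin is on the slope. Releasing and then rising.

Emit:
move_arm --series '[{"grip": 0.25, "xyz": [0, 0, 0], "angular": [0, 0, 0]}, {"grip": 0.35, "xyz": [0, 0, 0], "angular": [0, 0, 0]}, {"grip": 0.5, "xyz": [0, 0, 0], "angular": [0, 0, 0]}, {"grip": 0.6, "xyz": [0, 0, 0], "angular": [0, 0, 0]}, {"grip": 0.6, "xyz": [0, 0, 0], "angular": [0, 0, 0]}, {"grip": 0.6, "xyz": [0, 5, -2], "angular": [0, 0, 0]}, {"grip": 0.6, "xyz": [0, 10, -4], "angular": [0, 0, 0]}, {"grip": 0.6, "xyz": [0, 10, -4], "angular": [0, 0, 0]}]'

```text
time_s: 9.25
tcp_pos: [0.4655, 0.2642, 0.149]
ee_rot: [[-0.283, -0.959, 0.0], [-0.959, 0.283, 0.0], [-0.0, -0.0, -1.0]]
wrist_force: [0.2, 0.4, -0.1]
gripper_width: 0.597
gripper_force: 0.1
```

Emit:
move_arm --series '[{"grip": 0.7, "xyz": [0, 3, -5], "angular": [0, 0, 0]}, {"grip": 0.8, "xyz": [0, 5, -12], "angular": [0, 0, 0]}, {"grip": 0.9, "xyz": [0, 5, -25], "angular": [0, 0, 0]}, {"grip": 0.9, "xyz": [0, 5, -45], "angular": [0, 0, 0]}, {"grip": 0.9, "xyz": [0, 5, -75], "angular": [0, 0, 0]}, {"grip": 0.9, "xyz": [0, 5, -105], "angular": [0, 0, 0]}, {"grip": 0.9, "xyz": [0, 5, -130], "angular": [0, 0, 0]}, {"grip": 0.9, "xyz": [0, 5, -150], "angular": [0, 0, 0]}, {"grip": 0.9, "xyz": [0, 5, -150], "angular": [0, 0, 0]}, {"grip": 0.9, "xyz": [0, 5, -150], "angular": [0, 0, 0]}]'

```text
time_s: 10.25
tcp_pos: [0.4609, 0.2654, 0.2988]
ee_rot: [[-0.284, -0.959, 0.0], [-0.959, 0.284, 0.001], [-0.001, 0.0, -1.0]]
wrist_force: [0.4, 0.4, -1.2]
gripper_width: 0.899
gripper_force: 0.0
```

Run:
```python
from h import *;from station import r
s=r.sense();print(s["time_s"],s["tcp_pos"],s["wrist_force"])
a=r.capture("scene")["img"][:,:,::-1];b=r.capture("wrist")["img"][:,:,::-1].copy()
p=proj("scene",[.48,.23,.09])[0].astype(int)
Rb=(R.from_euler('z',-16.6,degrees=True)*R.from_euler('y',-20,degrees=True)).as_matrix()
L=np.array([[-70,-27,48],[-70,27,48],[70,27,48],[70,-27,48]])/1e3
for q in wproj(s,L@Rb.T+[.484,.2586,.05]):print(q);cv2.circle(b,tuple(int(v) for v in q),2,(0,0,255),1)
cv2.imwrite("pics/end.png",np.hstack([cv2.resize(a[p[1]-60:p[1]+60,p[0]-80:p[0]+80],(400,300),interpolation=cv2.INTER_CUBIC),cv2.resize(b,(400,300))]))
```

```text
10.25 [0.4609395  0.26538457 0.29884794] [ 0.35141834  0.42063628 -1.2261888 ]
[300.83222163 147.06151586]
[299.36824778 189.09593471]
[189.03597501 200.02525454]
[186.60101054 152.6242952 ]
```

View pics/end.png

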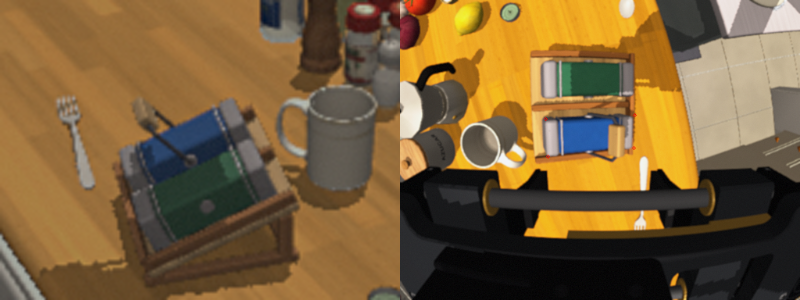

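The blue tin is seated in the far bay parallel to the green one. Its cap ends are at about px 544–630, against 546–634 predicted, and the gripper is clear. Handing in.

```bash
python3 -c "
from station import r
print(r.finish_job())"
```

```text
the job is handed in; nothing more can be done
None
```

I lifted the blue tin by its handle, saw its robot-side end sink, laid it in the free bay with that heavy end at the low lip, let go and handed the job in; the last picture showed it seated within about 5 mm of where I aimed, and no verdict came back.

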